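Release a jar from the ratchet jar vice

TASK

The jar is still clamped in the jar vice from having its lid loosened. Gently press the vice's red thumb button and keep it held, so that the pawl lifts off the ratchet wheel and the sprung jaw backs right off to its stop, never loading the vice with more than 25 N; only then lift the jar out and set it down upright in the middle of the round cork coaster, without dropping it. Leave the other things on the worktop where they are.

Things in the scene. Friction and masses are not known exactly. Their poses are not given: they have to be found in the camera images.
- vice: Grey jar vice fixed to the worktop; base plate 110 x 320 mm (x, y), its top 15 mm up. Origin: under the plate's middle. Along its y axis from +y: fixed rubber-faced V jaw (71 mm high), jar, sliding steel jaw (75 mm high), grey gear housing (84 mm high, y -128 to -14 mm). On the housing's -x face: steel ratchet wheel, radius 34 mm, with a black knob; a pawl holds its teeth from above.
- jar_seat (a point): Where the jar stands clamped, on the vice's base plate: centre of the jar's foot, 75 mm from the vice's origin along its +y axis, 15 mm above the worktop.
- pawl_pivot (a point): Pivot of the pawl, axis along the vice's x, 90 mm up. The nose points to the vice's +y into the wheel's top teeth, the tail with the red thumb button to -y; pressing the button down lifts the nose. The clamp load binds it: it yields slowly at 8 to 15 N (most if set high) until after about 7 mm the teeth let go and only the pawl spring (4 to 5 N) pushes back; 2 mm further is a rigid stop.
- thumb_button (a point): Middle of the top of the red thumb button (29 mm across), 50 mm from the pivot, 103 mm above the worktop, for a mid setting; this point is fixed to the vice. The button's threaded stem is screwed up or down to suit the user, which is not measured: its real top is up to 7 mm higher or 9 mm lower, so feel for it.
- jaw (a joint): Sliding jaw, m: about 0 clamped on the jar, 0.024 fully backed off at its stop (it moves towards the housing, -y of the vice). A spring pulls it back, a damper slows it: about 3 s for the whole way, only while the pawl is held off; let up early, the pawl catches the next tooth and the jaw waits there for another press. Once back, it stays back.
- jar: Jar with a red lid, 100 mm tall, 0.35 to 0.58 kg; body and lid 65 mm across, neck 60 mm, lid from 88 to 100 mm above its foot (grip the lid). Origin: centre of its foot, z up along its axis.
- coaster: Round cork coaster fixed on the worktop, 100 mm across, 6 mm thick. Origin: centre of its underside.
- mug: Bystander: blue and white mug, loose, to be left alone. Origin: centre of its underside.
- timer: Bystander: red kitchen timer with a white dial, loose, to be left alone. Origin: centre of its underside.
- spice_jar: Bystander: spice jar with a red cap, loose, to be left alone. Origin: centre of its underside.
- salt_mill: Bystander: small salt shaker, loose, to be left alone. Origin: centre of its underside.
- opener: Bystander: bottle opener with wooden handle, loose, to be left alone. Origin: centre of its underside.
There are look-alikes about, which are no part of the job. There is more than one size of the coaster; the job needs the smaller.

How it is judged:
On the way, in this order (a step that is already met when the one before it is completed fails the run):
1. with the pawl held off, the jaw has backed off to its stop (value of joint jaw above 0.0225 m), for 0.2 s.
2. the jar is lifted out of the vice (z of jar in the frame of vice above 0.055 m), for 0.1 s.
At the end, for the whole second after the job is handed in: The jar stands upright (within 0.08 rad) and at rest on the cork coaster, its centre within 18 mm of the coaster's centre, and the jaw is fully back (at least 22.5 mm) (horizontal distance between jar and coaster below 0.018 m and z of jar in the frame of coaster between 0.003 and 0.01 m and angle between jar's own z axis and vertical below 0.08 rad and linear speed of jar below 0.02 m/s and value of joint jaw above 0.0225 m); the robot touches nothing.
It fails at once if the robot loads any part of the vice with more than 25 N (contact force between any of the fingers, the arm and vice above 25 N).
It fails at once if the jar is shifted more than 15 mm before the jaw has backed off to its stop (value of joint jaw below 0.0225 m and distance of jar from where it was at the start of the episode above 0.015 m).
It fails at once if the jar is tipped more than 0.5 rad (angle between jar's own z axis and vertical above 0.5 rad).
It fails at once if the jar is dropped or rammed onto the coaster (more than 40 N) (contact force between jar and coaster above 40 N).
It fails at once if a bystander is moved more than 30 mm (distance of any of mug, timer, spice_jar, salt_mill, opener from where it was at the start of the episode above 0.03 m).
It also fails if it takes over 54 s, if anything falls off the work surface, if the arm or the gripper's body presses on something with over 40 N, if the wrist force passes 120 N, or if a joint passes its speed limit or range.

ROBOT

A 6-joint arm with a two-finger parallel gripper is mounted at the origin on a cart in front of the work surface, level with it; the furniture and walls round the work are solid. World frame = base frame: x ahead of the robot, y to its left, z up, the work surface at z = 0. Lengths are in m, angles in rad, forces in N, time in s.
With the tool pointing down it reaches from about 0.25 to 0.725 m from the base axis. Payload 4 kg.
Tool frame: the origin (TCP) lies midway between the tips of the shut fingers; the grasp point (between the pads) lies 19 mm behind it; z points along the fingers, y is the line along which they close (so a half turn about z gives the same grasp; the last joint's range is limited). The gripper opens to 85 mm and grips with 20 to 120 N. Pads are 22 mm wide; open, the fingers measure 114 mm over their backs; the gripper's body (76 mm by 85 mm) begins 54 mm behind the grasp point. The pads swing forward as they close: fully open they stand 13 mm farther back than shut.
Start: joints at [-1.147, 0.241, 0.005, 1.335, 0, 1.571], TCP at [0.206, -0.456, 0.231] pointing down, gripper open.
Joint ranges: [-2.72, 2.72], [-1.05, 1.87], [-1.09, 1.28], [-1.99, 2.15], [-1.42, 1.44], [-3.14, 3.14]. Speed limits (rad/s): [2.79, 2.79, 3.14, 3.14, 3.14, 3.14].

INTERFACE

Orientations are given as a unit quaternion [x, y, z, w].
In Python, from workcell import get_obs, camera, job_done, silhouettes gives the robot as it stands. The module is installed in compiled form; this text tells all that it offers.
- The arm moves only by the tool drive_tool, never from a script. Its argument "increments" is a list of rows, each a list of 3 entries, a list of its own where there are three numbers: the shift along the world's x, y, z in mm, then the turn, a rotation vector about the world's x, y, z in degrees, then the opening, from 0 (shut) to 1 (fully open). A call has 1 to 8 rows; each row shifts and turns the commanded pose from where the row before left it; what a row does not reach is not made up. A row lasts 1/12 s, in which the tool goes at most 41.7 mm and 7.16 degrees, less where a joint would pass 70% of its speed; a pose out of reach is approached as far as the arm can. A call is refused whole if a number of a shift passes 41.7 or a number of a turn 7.16, either way. A call with a gripper value outside its range is refused whole. The fingers move at their own pace and stop on an object; the grip force is fixed at half the most. Time passes only in rows, so rows that do not move let the fingers close. It gives the time, the measured TCP pose, the force, the opening and the grip force at its end, in the units of the state.
- get_obs(): the state, without advancing time (a new reading comes with each control period).
- camera(name): name is "scene" or "side" or "wrist"; returns a dict with "image" (480x640x3 uint8, red, green, blue), "K" (3x3 intrinsics, pixels), "k1" (the pictures are not rectified: a ray, as slopes to the right and down, at radius r is drawn at 1 + k1 r^2 times it, then the intrinsics apply), "view" (4x4, takes a point from world to camera coordinates). Camera axes: x right, y down, z forward; pixel columns grow to the right and rows downward; lengths in m; the calibration is good to about 2 mm. A picture is of the moment at which its call begins. There is no depth.
- job_done(): hands the job in; it is judged then, once.
Trained networks look in a picture, given as the dict that the camera call returned (one of the last four; its "shot" number tells which), for a name from the list of things; names that differ only in an ending like _2 or _b are one class to them, and where a whole thing is asked for, a point or a joint stands for the part that bears it (a point fixed in the world has none). Each returns a list of dicts, best first, with "conf" (0 to 1); they miss things now and then, are a little off and sometimes report something else, mostly with a low value. They report only what shows in the picture. A call takes as long as a camera call. They do not tell look-alikes from the thing itself.
- silhouettes(query, picture): "region" (480x640 bool, what is visible of it) and "bbox" ([left, top, right, bottom] in pixels, round what is visible of it).
The state is a dict: "clock": time; "joint_pos": joint angles; "joint_vel": joint speeds; "tau": joint torques, N m; "eef_pos": TCP position; "tool_rot": TCP orientation; "ft_force": force on the tool from outside, world axes, zero at the start; "ft_torque": the same for the moment, N m; "grip_width": finger opening in m; "grasp_force": force on a finger pad.
Only numpy, scipy, OpenCV 4.12 (cv2) and the standard library are available. Lean on these libraries where they do the work, as an engineer would, in place of code of your own. Each camera call takes 0.05 s, during which the arm holds its last target. There are 200 camera calls.

## Working session

There is one attempt and no reset: what is moved stays moved. The work goes in short steps, Python scripts to look and compute and a tool call to move; the robot and the scene stay as the last step left them, time stands still between calls to the robot, and variables do not carry over. Pictures are saved under pics/ and viewed, at most 14 in all, crops included, and the job is handed in when it is done.

Besides the shell and the picture viewer there is one more tool, called after "Call:" as name(argument=value, ...), one argument or row to a line, values as JSON. drive_tool: Moves the arm, as the interface text tells. Its arguments: {"type":"object","properties":{"increments":{"type":"array"}},"required":["increments"]}

```bash
mkdir -p pics
cat > h.py <<'E'
import numpy as np, cv2, pickle
from workcell import get_obs, camera, job_done, silhouettes
def ray(p,c):
    K=np.array(c["K"]);V=np.array(c["view"]);k=c["k1"]
    d=np.array([(p[0]-K[0,2])/K[0,0],(p[1]-K[1,2])/K[1,1]]);u=d.copy()
    for _ in range(20): u=d/(1+k*(u@u))
    R=V[:3,:3];return -R.T@V[:3,3], R.T@np.array([u[0],u[1],1])
def atz(p,c,z):
    o,d=ray(p,c);return o+d*(z-o[2])/d[2]
def proj(P,c):
    K=np.array(c["K"]);V=np.array(c["view"]);q=V[:3,:3]@np.array(P)+V[:3,3]
    u=q[:2]/q[2];u=u*(1+c["k1"]*(u@u));return np.array([K[0,0]*u[0]+K[0,2],K[1,1]*u[1]+K[1,2]])
E
python3 - <<'E'
from h import *
for n in ["scene","side"]:
    c=camera(n);cv2.imwrite(f"pics/{n}0.png",c["image"][:,:,::-1]);pickle.dump(c,open(n+".pkl","wb"))
    print(n,np.round(-np.array(c["view"])[:3,:3].T@np.array(c["view"])[:3,3],3))
    for q in ["vice","jar","coaster","thumb_button","mug","timer","spice_jar","salt_mill","opener"]:
        for s in silhouettes(q,c)[:3]:
            ys,xs=np.nonzero(s["region"]);print(q,round(s["conf"],2),np.round(s["bbox"]),len(xs),np.round(atz((xs.mean(),ys.mean()),c,0),3) if len(xs) else '')
print(get_obs())
E
```

```text
scene [-0.227 -1.071  0.674]
vice 0.81 [289. 248. 384. 326.] 3021 [ 0.484 -0.172  0.   ]
jar 0.6 [300. 249. 314. 278.] 217 [ 0.5   -0.001  0.   ]
coaster 0.92 [216. 226. 246. 243.] 405 [0.431 0.288 0.   ]
coaster 0.64 [404. 372. 492. 400.] 1007 [ 0.428 -0.572  0.   ]
thumb_button 0.7 [290. 247. 386. 327.] 2879 [ 0.484 -0.175  0.   ]
mug 0.67 [429. 292. 480. 348.] 2288 [ 0.604 -0.431  0.   ]
timer 0.87 [389. 332. 426. 364.] 807 [ 0.456 -0.448  0.   ]
spice_jar 0.78 [251. 178. 264. 212.] 419 [0.681 0.554 0.   ]
opener 0.61 [404. 370. 492. 398.] 938 [ 0.43  -0.575  0.   ]
side [-0.358 -0.104  1.212]
vice 0.58 [313. 272. 399. 302.] 895 [ 0.459 -0.265  0.   ]
coaster 0.61 [175. 275. 215. 302.] 759 [0.435 0.287 0.   ]
coaster 0.48 [228. 269. 240. 296.] 162 [0.467 0.172 0.   ]
thumb_button 0.86 [310. 274. 402. 302.] 855 [ 0.46  -0.266  0.   ]
mug 0.57 [425. 258. 468. 277.] 400 [ 0.548 -0.481  0.   ]
timer 0.9 [435. 282. 454. 310.] 403 [ 0.454 -0.465 -0.   ]
salt_mill 0.61 [171. 209. 187. 235.] 292 [0.691 0.392 0.   ]
salt_mill 0.29 [343. 272. 403. 301.] 929 [ 0.459 -0.267 -0.   ]
{'clock': 1.0, 'joint_pos': array([-1.14701785e+00,  2.40563670e-01,  4.98133105e-03,  1.33522030e+00,
       -3.01195583e-05,  1.57082095e+00]), 'joint_vel': array([ 1.78668678e-03,  1.20070906e-05,  7.53943411e-05,  5.15045067e-04,
       -1.36371626e-03, -1.19238024e-03]), 'tau': array([-2.21674654e-04, -3.72215152e+01,  2.52697402e+01,  1.12717837e-03,
       -1.57688152e-05,  7.77085063e-06]), 'eef_pos': array([ 0.20558827, -0.45575864,  0.23131749]), 'tool_rot': array([ 9.77637928e-01,  2.10295222e-01, -1.53867350e-05,  8.17949643e-08]), 'ft_force': array([-0.43662031, -1.04590847, -0.14081212]), 'ft_torque': array([-0.00589215, -0.01331453, -0.03615924]), 'grasp_force': 0.0, 'grip_width': 0.08527560909241912}
```

View pics/scene0.png

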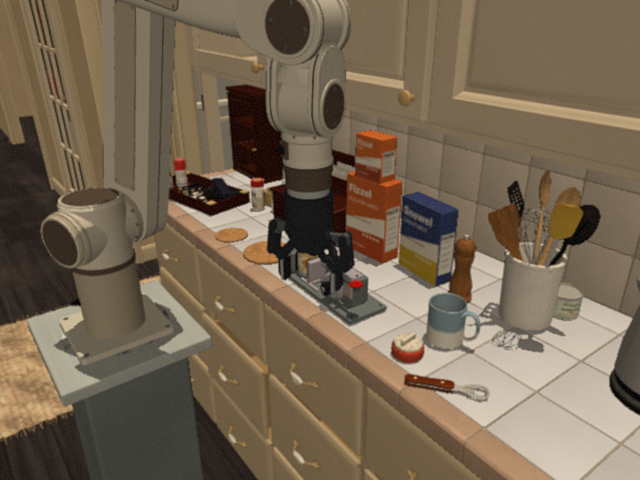

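View pics/side0.png

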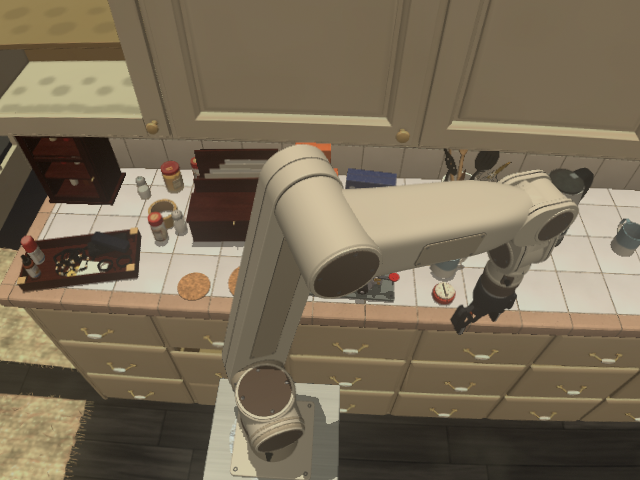

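The scene view shows the vice at (285–385, 250–318), with the red button at about (356,285) and the arm hiding the jar. The coasters are at (231,234) and (262,252). In the side view the button is at (394,277), and one coaster at (194,286) is beside another that is partly hidden.

Run:
```python
from h import *
S=pickle.load(open("scene.pkl","rb"));D=pickle.load(open("side.pkl","rb"))
for z in (.095,.103,.11): print(z,atz((356,285),S,z),atz((394,277),D,z))
for c,n in((S,"s"),(D,"d")):
    for s in silhouettes("coaster",camera("scene" if n=="s" else "side"))[:2]:
        ys,xs=np.nonzero(s["region"])
        P=np.array([atz((x,y),c,.006)for x,y in zip(xs,ys)]);print(n,P.min(0),P.max(0),(P.min(0)+P.max(0))/2)
c=camera("wrist");V=np.array(c["view"]);o=get_obs()
from scipy.spatial.transform import Rotation as R
Rt=R.from_quat(o["tool_rot"]).as_matrix();print("cam in tool",Rt.T@(-V[:3,:3].T@V[:3,3]-o["eef_pos"]),"\n",(V[:3,:3]@Rt).round(2), Rt.round(2), c["K"])
cv2.imwrite("pics/w0.png",c["image"][:,:,::-1])
```

```text
0.095 [ 0.43089986 -0.30772048  0.095     ] [ 0.43780774 -0.30200925  0.095     ]
0.103 [ 0.42181158 -0.31827389  0.103     ] [ 0.43210967 -0.30059324  0.103     ]
0.11 [ 0.41385933 -0.32750813  0.11      ] [ 0.42712385 -0.29935423  0.11      ]
s [0.38193906 0.03389286 0.006     ] [0.52347288 0.18563216 0.006     ] [0.45270597 0.10976251 0.006     ]
s [0.38020207 0.22394822 0.006     ] [0.47700675 0.3299749  0.006     ] [0.42860441 0.27696156 0.006     ]
d [0.38503947 0.23612893 0.006     ] [0.48110873 0.3333201  0.006     ] [0.4330741  0.28472452 0.006     ]
d [0.41098058 0.15985796 0.006     ] [0.50275769 0.18468835 0.006     ] [0.45686914 0.17227315 0.006     ]
cam in tool [ 0.06859846  0.00148917 -0.14252037] 
 [[ 0.    1.   -0.  ]
 [-0.96  0.   -0.27]
 [-0.27  0.    0.96]] [[ 0.91  0.41 -0.  ]
 [ 0.41 -0.91 -0.  ]
 [-0.    0.   -1.  ]] [[361.89013037   0.         314.96819644]
 [  0.         361.89013037 245.81811206]
 [  0.           0.           1.        ]]
```

Call:
drive_tool(
  increments=[
    [[10,24,33],[0,0,-4],0],
    [[26,30,13],[0,0,-4],0],
    [[26,30,13],[0,0,-4],0],
    [[26,30,13],[0,0,-4],0],
    [[26,30,13],[0,0,-4],0],
    [[26,30,10],[0,0,-4],0],
    [[26,30,10],[0,0,0],0],
    [[26,30,5],[0,0,0],0],
  ],
)

```text
clock: 1.92
eef_pos: [0.3985, -0.2208, 0.3426]
tool_rot: [1.0, 0.002, 0.001, 0.001]
ft_force: [-0.8, -1.1, 0.2]
grip_width: -0.0001
grasp_force: 0.0
```

Run:
```python
from h import *
c=camera("wrist");pickle.dump(c,open("w1.pkl","wb"));cv2.imwrite("pics/w1.png",c["image"][:,:,::-1])
o=get_obs();print(o["eef_pos"],o["tool_rot"],o["grip_width"],o["clock"],o["ft_force"])
for n in("scene","side"):
    c=camera(n);pickle.dump(c,open(n+"1.pkl","wb"));cv2.imwrite(f"pics/{n}1.png",c["image"][:,:,::-1])
```

```text
[ 0.40305991 -0.2157505   0.3427392 ] [ 0.9999736   0.00631701  0.00330308 -0.00140962] -0.000229628991027758 1.9667 [2.02727473 1.56952032 0.39811192]
```

View pics/w1.png

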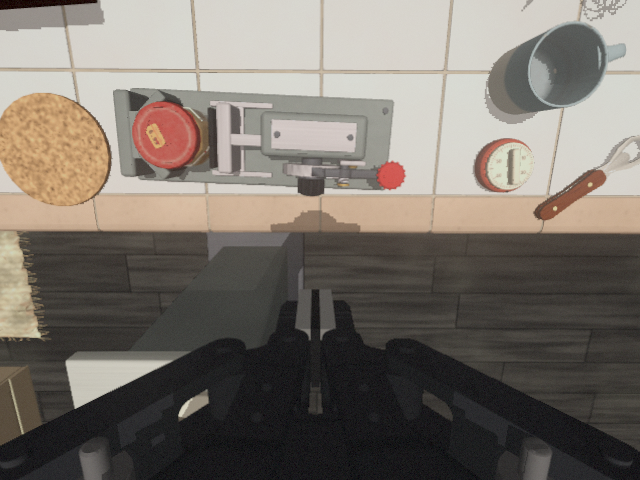

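The wrist view shows the vice plate with corners at about (115,90), (393,98), (388,192) and (121,177). The red lid is at (168,135), the button at (391,175), and the large coaster is on the left at (50,150).

Run:
```python
from h import *
from scipy.optimize import least_squares
c=pickle.load(open("w1.pkl","rb"))
im=c["image"].astype(int)
red=((im[...,0]>130)&(im[...,1]<60)&(im[...,2]<60)).astype(np.uint8)
n,l,st,ce=cv2.connectedComponentsWithStats(red)
for i in range(1,n):
    if st[i,4]>80: print(st[i],ce[i])
pc=[(115,90),(393,98),(388,192),(121,177)]
for p in pc: print(atz(p,c,.015).round(3))
print("lid",atz((168,135),c,.115))
for z in(.095,.1,.105): print("btn",atz((391,175),c,z))
loc=[(55,160),(55,-160),(-55,-160),(-55,160)]
def w(q,l,z):
    s,k=np.sin(q[2]),np.cos(q[2]);return (q[0]+k*l[0]-s*l[1],q[1]+s*l[0]+k*l[1],z)
f=lambda q:np.r_[np.ravel([proj(w(q,np.array(a)/1e3,.015),c)-p for a,p in zip(loc,pc)]),proj(w(q,(0,.075),.115),c)-(168,135)]
r=least_squares(f,[.46,-.17,0]);q=r.x;print(q,r.fun.round(1))
print("seat",w(q,(0,.075),.115))
for n in("scene","side"):
  d=pickle.load(open(n+"1.pkl","rb"))
  print(n,"lid proj",proj(w(q,(0,.075),.115),d))
  im=d["image"].astype(int)
  red=((im[...,0]>130)&(im[...,1]<60)&(im[...,2]<60)).astype(np.uint8)
  N,l,st,ce=cv2.connectedComponentsWithStats(red)
  for i in range(1,N):
    if st[i,4]>15: print(st[i],ce[i].round(1))
```

```text
[0.531 0.018 0.015]
[ 0.524 -0.317  0.015]
[ 0.41  -0.317  0.015]
[0.428 0.025 0.015]
lid [ 0.47673567 -0.07860573  0.115     ]
btn [ 0.43788843 -0.3030816   0.095     ]
btn [ 0.43826584 -0.30203514  0.1       ]
btn [ 0.43864326 -0.30098869  0.105     ]
[ 0.47366605 -0.14926054 -0.03698817] [ 7.5 -3.5 -4.5  0.7 -7.7 -2.1 10.1  2.4 -4.4  0.3]
seat (np.float64(0.47643952940400924), np.float64(-0.0743118393066625), 0.115)
scene lid proj [310.80018457 236.06685431]
[175 160   9  10  54] [178.4 164.6]
[302 234  20   9  62] [312.5 238.9]
[349 281  14   7  71] [355.7 283.5]
[399 348  24   8  61] [410.9 353.1]
side lid proj [314.1084168  258.02619535]
[389 273   9   8  53] [393.2 276.5]
```

View pics/scene1.png

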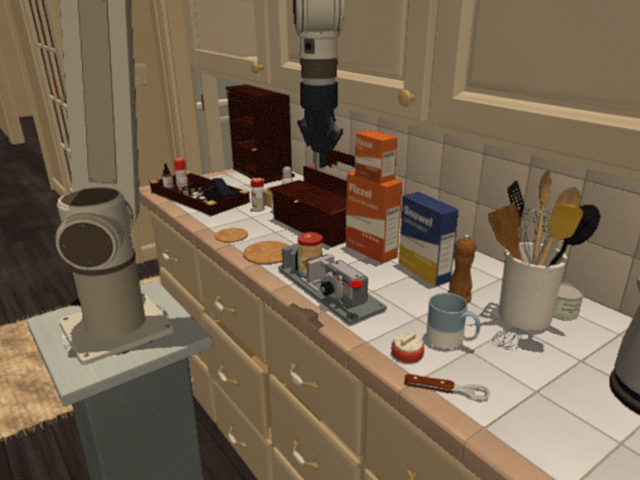

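The arm is out of the way: the button shows at (356,284), the jar lid at (312,239), and the small coaster at (231,235), left of the large one.

Call:
drive_tool(
  increments=[
    [[10,-20,-35],[0,0,0],0],
    [[10,-20,-35],[0,0,0],0],
    [[10,-20,-35],[0,0,0],0],
    [[10,-21,-34],[0,0,0],0],
    [[0,0,-30],[0,0,0],0],
    [[0,0,-25],[0,0,0],0],
    [[0,0,-12],[0,0,0],0],
    [[0,0,0],[0,0,0],0],
  ],
)

```text
clock: 2.73
eef_pos: [0.4335, -0.303, 0.1307]
tool_rot: [1.0, 0.001, -0.004, -0.002]
ft_force: [0.3, 0.1, -0.5]
grip_width: 0.0002
grasp_force: 0.0
```

Run:
```python
from h import *
o=get_obs();print(o["eef_pos"],o["tool_rot"],o["grip_width"],o["clock"],o["ft_force"])
for n in ("scene","wrist","side"):
    c=camera(n);pickle.dump(c,open(n+"2.pkl","wb"))
    if n=="scene": a=cv2.resize(c["image"][220:340,280:440],(640,480),interpolation=3)
    if n=="side": b=cv2.resize(c["image"][230:320,300:420],(160*4,480),interpolation=3)
im=c["image"]
cv2.imwrite("pics/m2.png",np.hstack([a[:, :],b])[:, :, ::-1][::1][:,::1] if 0 else cv2.resize(np.hstack([a,b]),(800,300))[:,:,::-1])
w=pickle.load(open("wrist2.pkl","rb"))
cv2.imwrite("pics/w2.png",w["image"][:,:,::-1])
o=get_obs();print(o["eef_pos"],o["ft_force"],proj(o["eef_pos"],w),proj((.438,-.303,.09),w))
```

```text
[ 0.43347578 -0.30295556  0.13067897] [ 0.99998971  0.0011168  -0.00372054 -0.00234258] 0.00020959910174395968 2.7333 [ 0.31239797  0.14600146 -0.5371444 ]
[ 0.43708918 -0.30439492  0.13576824] [-0.23266565  0.01475602  0.54625522] [314.02828059 309.80901081] [311.82885896 270.90755513]
```

View pics/w2.png

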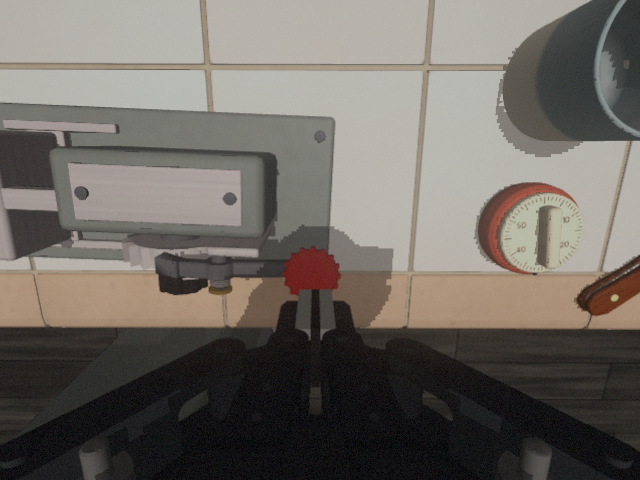

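View pics/m2.png

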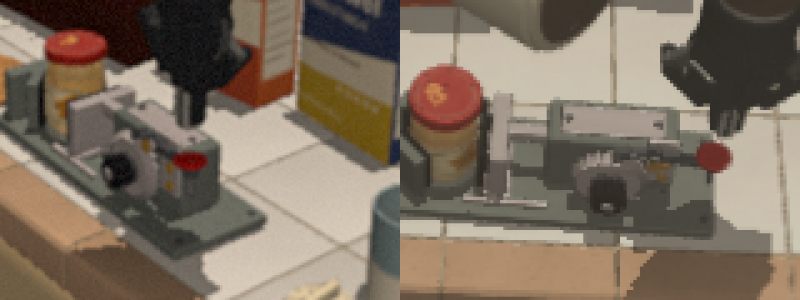

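The wrist view shows the button centred near (312,273), just ahead of the fingertips, which agrees with my estimate. The zoomed scene and side views show the tip standing above the button. I'm now descending to feel for it.

Call:
drive_tool(
  increments=[
    [[0,1,-10],[0,0,0],0],
    [[0,0,-8],[0,0,0],0],
    [[0,0,-4],[0,0,0],0],
    [[0,0,0],[0,0,0],0],
    [[0,0,0],[0,0,0],0],
    [[0,0,0],[0,0,0],0],
  ],
)

```text
clock: 3.38
eef_pos: [0.4375, -0.3023, 0.1131]
tool_rot: [1.0, 0.003, 0.0, 0.0]
ft_force: [-0.0, 1.0, 0.0]
grip_width: 0.0001
grasp_force: 0.0
```

Call:
drive_tool(
  increments=[
    [[0,0,-1],[0,0,0],0],
    [[0,0,-1],[0,0,0],0],
    [[0,0,0],[0,0,0],0],
    [[0,0,0],[0,0,0],0],
  ],
)

```text
clock: 3.72
eef_pos: [0.4373, -0.3023, 0.111]
tool_rot: [1.0, 0.002, 0.0, 0.0]
ft_force: [-0.5, 0.1, 0.1]
grip_width: -0.0001
grasp_force: 0.0
```

Call:
drive_tool(
  increments=[
    [[0,0,-1],[0,0,0],0],
    [[0,0,-1],[0,0,0],0],
    [[0,0,0],[0,0,0],0],
    [[0,0,0],[0,0,0],0],
  ],
)

```text
clock: 4.05
eef_pos: [0.4372, -0.3022, 0.1088]
tool_rot: [1.0, 0.002, -0.0, -0.0]
ft_force: [0.3, -0.5, -0.1]
grip_width: -0.0002
grasp_force: 0.0
```

Call:
drive_tool(
  increments=[
    [[0,0,-1],[0,0,0],0],
    [[0,0,-1],[0,0,0],0],
    [[0,0,-1],[0,0,0],0],
    [[0,0,0],[0,0,0],0],
  ],
)

```text
clock: 4.38
eef_pos: [0.4371, -0.3022, 0.1056]
tool_rot: [1.0, 0.002, -0.0, -0.0]
ft_force: [0.6, -0.4, -0.2]
grip_width: -0.0002
grasp_force: 0.0
```

Call:
drive_tool(
  increments=[
    [[0,0,-1],[0,0,0],0],
    [[0,0,-1],[0,0,0],0],
    [[0,0,0],[0,0,0],0],
  ],
)

```text
clock: 4.63
eef_pos: [0.4371, -0.3022, 0.1037]
tool_rot: [1.0, 0.002, -0.0, -0.0]
ft_force: [-1.2, 0.8, 0.4]
grip_width: 0.0
grasp_force: 0.0
```

Call:
drive_tool(
  increments=[
    [[0,0,-1],[0,0,0],0],
    [[0,0,-1],[0,0,0],0],
    [[0,0,0],[0,0,0],0],
  ],
)

```text
clock: 4.88
eef_pos: [0.4371, -0.3022, 0.1016]
tool_rot: [1.0, 0.002, -0.0, -0.0]
ft_force: [0.6, 1.0, 0.3]
grip_width: 0.0001
grasp_force: 0.0
```

Call:
drive_tool(
  increments=[
    [[0,0,-1],[0,0,0],0],
    [[0,0,-1],[0,0,0],0],
    [[0,0,0],[0,0,0],0],
  ],
)

```text
clock: 5.13
eef_pos: [0.4371, -0.3022, 0.0997]
tool_rot: [1.0, 0.002, -0.0, -0.0]
ft_force: [-0.2, 0.5, 0.6]
grip_width: -0.0
grasp_force: 0.0
```

Call:
drive_tool(
  increments=[
    [[0,0,-1],[0,0,0],0],
    [[0,0,-1],[0,0,0],0],
    [[0,0,0],[0,0,0],0],
  ],
)

```text
clock: 5.38
eef_pos: [0.4372, -0.3022, 0.0977]
tool_rot: [1.0, 0.002, -0.0, -0.0]
ft_force: [0.7, 0.5, 0.6]
grip_width: 0.0001
grasp_force: 0.0
```

Call:
drive_tool(
  increments=[
    [[0,0,-1],[0,0,0],0],
    [[0,0,-1],[0,0,0],0],
    [[0,0,0],[0,0,0],0],
  ],
)

```text
clock: 5.63
eef_pos: [0.4373, -0.3024, 0.0966]
tool_rot: [1.0, 0.002, 0.0, 0.0]
ft_force: [-0.9, 1.0, 4.6]
grip_width: -0.0001
grasp_force: 2.3
```

Call:
drive_tool(
  increments=[
    [[0,0,-1],[0,0,0],0],
    [[0,0,0],[0,0,0],0],
    [[0,0,0],[0,0,0],0],
  ],
)

```text
clock: 5.88
eef_pos: [0.4374, -0.3025, 0.0959]
tool_rot: [1.0, 0.002, 0.0, 0.0]
ft_force: [-1.2, 0.4, 5.4]
grip_width: 0.0003
grasp_force: 2.9
```

Call:
drive_tool(
  increments=[
    [[0,0,-1],[0,0,0],0],
    [[0,0,0],[0,0,0],0],
    [[0,0,0],[0,0,0],0],
  ],
)

```text
clock: 6.13
eef_pos: [0.4374, -0.3026, 0.0949]
tool_rot: [1.0, 0.002, 0.0, 0.001]
ft_force: [-2.0, 1.3, 6.1]
grip_width: -0.0001
grasp_force: 3.0
```

Call:
drive_tool(
  increments=[
    [[0,0,-1],[0,0,0],0],
    [[0,0,0],[0,0,0],0],
    [[0,0,0],[0,0,0],0],
  ],
)

```text
clock: 6.38
eef_pos: [0.4374, -0.3027, 0.0942]
tool_rot: [1.0, 0.002, 0.0, 0.001]
ft_force: [-2.4, 0.9, 7.4]
grip_width: 0.0002
grasp_force: 3.5
```

Call:
drive_tool(
  increments=[
    [[0,0,-1],[0,0,0],0],
    [[0,0,0],[0,0,0],0],
    [[0,0,-1],[0,0,0],0],
    [[0,0,0],[0,0,0],0],
    [[0,0,0],[0,0,0],0],
  ],
)

```text
clock: 6.8
eef_pos: [0.4374, -0.3028, 0.0923]
tool_rot: [1.0, 0.002, 0.001, 0.001]
ft_force: [-2.3, 0.6, 8.1]
grip_width: 0.0001
grasp_force: 3.9
```

Call:
drive_tool(
  increments=[
    [[0,0,-1],[0,0,0],0],
    [[0,0,0],[0,0,0],0],
    [[0,0,0],[0,0,0],0],
    [[0,0,0],[0,0,0],0],
  ],
)

```text
clock: 7.13
eef_pos: [0.4374, -0.3028, 0.0911]
tool_rot: [1.0, 0.002, 0.0, 0.001]
ft_force: [-2.0, 0.2, 6.2]
grip_width: -0.0001
grasp_force: 3.2
```

Call:
drive_tool(
  increments=[
    [[0,0,-1],[0,0,0],0],
    [[0,0,0],[0,0,0],0],
    [[0,0,0],[0,0,0],0],
    [[0,0,0],[0,0,0],0],
  ],
)

```text
clock: 7.47
eef_pos: [0.4375, -0.3028, 0.0893]
tool_rot: [1.0, 0.002, 0.0, 0.001]
ft_force: [-1.0, -1.1, 4.5]
grip_width: 0.0003
grasp_force: 1.7
```

Call:
drive_tool(
  increments=[
    [[0,0,-1],[0,0,0],0],
    [[0,0,0],[0,0,0],0],
    [[0,0,0],[0,0,0],0],
    [[0,0,0],[0,0,0],0],
  ],
)

```text
clock: 7.8
eef_pos: [0.4375, -0.3027, 0.088]
tool_rot: [1.0, 0.002, 0.0, 0.0]
ft_force: [-1.1, -2.7, 3.5]
grip_width: -0.0
grasp_force: 1.9
```

Call:
drive_tool(
  increments=[
    [[0,0,-0.5],[0,0,0],0],
    [[0,0,-0.5],[0,0,0],0],
    [[0,0,0],[0,0,0],0],
    [[0,0,0],[0,0,0],0],
  ],
)

```text
clock: 8.13
eef_pos: [0.4375, -0.3027, 0.0874]
tool_rot: [1.0, 0.002, 0.0, 0.0]
ft_force: [-1.3, -2.7, 5.5]
grip_width: 0.0
grasp_force: 3.0
```

```bash
cat > jaw.py <<'E'
import sys
from h import *
c=camera("wrist");cv2.imwrite(f"pics/{sys.argv[1]}.png",c["image"][:,:,::-1])
s=camera("side");b=cv2.resize(s["image"][230:320,300:420],(640,480),interpolation=3);cv2.imwrite(f"pics/{sys.argv[1]}s.png",b[:,:,::-1])
print(get_obs()["clock"],get_obs()["ft_force"])
E
python3 jaw.py j1
```

```text
8.2333 [-1.39331236 -2.85553685  4.45044936]
```

Call:
drive_tool(
  increments=[
    [[0,0,0],[0,0,0],0],
    [[0,0,0],[0,0,0],0],
    [[0,0,0],[0,0,0],0],
    [[0,0,0],[0,0,0],0],
    [[0,0,0],[0,0,0],0],
    [[0,0,0],[0,0,0],0],
    [[0,0,0],[0,0,0],0],
    [[0,0,0],[0,0,0],0],
  ],
)

```text
clock: 8.9
eef_pos: [0.4375, -0.3026, 0.0873]
tool_rot: [1.0, 0.002, 0.0, 0.0]
ft_force: [-1.4, -2.3, 5.5]
grip_width: 0.0001
grasp_force: 2.9
```

Call:
drive_tool(
  increments=[
    [[0,0,-0.5],[0,0,0],0],
    [[0,0,0],[0,0,0],0],
    [[0,0,0],[0,0,0],0],
    [[0,0,0],[0,0,0],0],
    [[0,0,0],[0,0,0],0],
    [[0,0,0],[0,0,0],0],
    [[0,0,0],[0,0,0],0],
    [[0,0,0],[0,0,0],0],
  ],
)

```text
clock: 9.57
eef_pos: [0.4376, -0.3027, 0.0873]
tool_rot: [1.0, 0.002, 0.0, 0.001]
ft_force: [-2.0, -1.6, 8.0]
grip_width: 0.0001
grasp_force: 4.1
```

Call:
drive_tool(
  increments=[
    [[0,0,0],[0,0,0],0],
    [[0,0,0],[0,0,0],0],
    [[0,0,0],[0,0,0],0],
    [[0,0,0],[0,0,0],0],
    [[0,0,0],[0,0,0],0],
    [[0,0,0],[0,0,0],0],
    [[0,0,0],[0,0,0],0],
    [[0,0,0],[0,0,0],0],
  ],
)

```text
clock: 10.23
eef_pos: [0.4376, -0.3027, 0.0873]
tool_rot: [1.0, 0.002, 0.0, 0.001]
ft_force: [-2.7, -1.8, 7.9]
grip_width: 0.0003
grasp_force: 4.1
```

Call:
drive_tool(
  increments=[
    [[0,0,0],[0,0,0],0],
    [[0,0,0],[0,0,0],0],
    [[0,0,0],[0,0,0],0],
    [[0,0,0],[0,0,0],0],
    [[0,0,0],[0,0,0],0],
    [[0,0,0],[0,0,0],0],
    [[0,0,0],[0,0,0],0],
    [[0,0,0],[0,0,0],0],
  ],
)

```text
clock: 10.9
eef_pos: [0.4376, -0.3027, 0.0873]
tool_rot: [1.0, 0.002, 0.0, 0.001]
ft_force: [-2.3, -1.8, 8.2]
grip_width: -0.0
grasp_force: 4.1
```

```bash
python3 jaw.py j2; python3 -c "
import cv2,numpy as np
a=[cv2.imread(f'pics/{n}.png')for n in('scene1','j1s','j2s')]
from h import *
c=camera('scene')['image'][:,:,::-1]
z=lambda i:cv2.resize(i[225:325,280:400],(400,300),interpolation=3)
cv2.imwrite('pics/cmp.png',np.vstack([np.hstack([z(a[0]),z(c)]),np.hstack([cv2.resize(a[1],(400,300)),cv2.resize(a[2],(400,300))])]))"
```

```text
11.0 [-1.78037292 -1.52584202  8.00544924]
```

View pics/cmp.png

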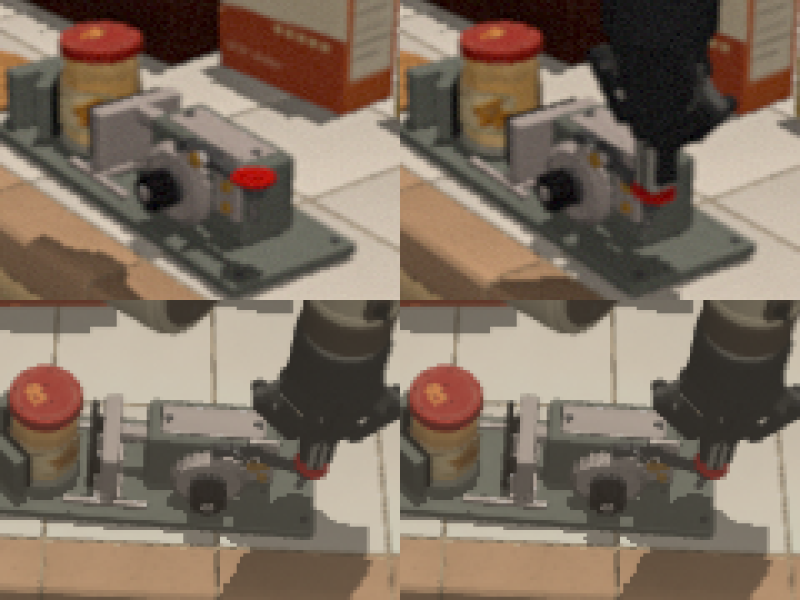

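The button is at its stop with about 8 N, and the jaw has moved away from the jar. I'll hold it a little longer, then compare jaw positions before letting go.

Call:
drive_tool(
  increments=[
    [[0,0,0],[0,0,0],0],
    [[0,0,0],[0,0,0],0],
    [[0,0,0],[0,0,0],0],
    [[0,0,0],[0,0,0],0],
    [[0,0,0],[0,0,0],0],
    [[0,0,0],[0,0,0],0],
    [[0,0,0],[0,0,0],0],
    [[0,0,0],[0,0,0],0],
  ],
)

```text
clock: 11.72
eef_pos: [0.4376, -0.3027, 0.0873]
tool_rot: [1.0, 0.002, 0.0, 0.001]
ft_force: [-1.7, -2.4, 6.7]
grip_width: -0.0001
grasp_force: 4.1
```

```bash
python3 jaw.py j3; python3 -c "
import cv2,numpy as np
w,a,b,c=[cv2.imread(f'pics/{n}.png')for n in('w2','j1','j2','j3')]
print([np.abs(x[90:250,:250].astype(int)-y[90:250,:250]).mean() for x,y in((a,b),(b,c))])
cv2.imwrite('pics/cmp2.png',np.vstack([x[80:260,:400] for x in(w,a,c)]))
"
```

```text
11.8167 [-2.78632113 -1.50087734  8.26419876]
[np.float64(2.6821333333333333), np.float64(1.5713333333333332)]
```

View pics/cmp2.png

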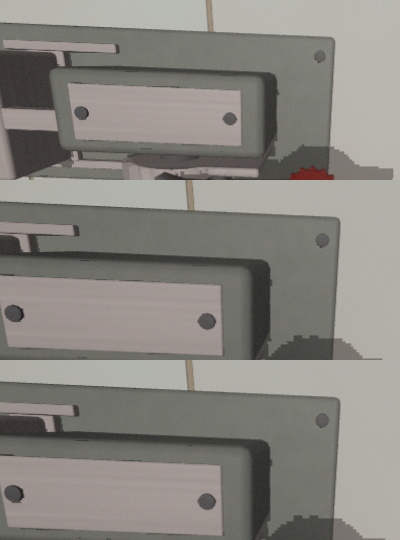

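The jaw's tab went from x≈26 to x≈51 between the pictures. I'll check numerically whether it has stopped.

Call:
drive_tool(
  increments=[
    [[0,0,0],[0,0,0],0],
    [[0,0,0],[0,0,0],0],
    [[0,0,0],[0,0,0],0],
    [[0,0,0],[0,0,0],0],
    [[0,0,0],[0,0,0],0],
    [[0,0,0],[0,0,0],0],
    [[0,0,0],[0,0,0],0],
    [[0,0,0],[0,0,0],0],
  ],
)

```text
clock: 12.48
eef_pos: [0.4375, -0.3027, 0.0873]
tool_rot: [1.0, 0.002, 0.0, 0.001]
ft_force: [-1.7, -2.0, 7.9]
grip_width: -0.0002
grasp_force: 4.1
```

```bash
python3 jaw.py j4; python3 -c "
import cv2,numpy as np
for n in('j1','j2','j3','j4'):
    w=cv2.imread(f'pics/{n}.png').astype(int); print(n,w[138:143,10:75,2].mean(0).round().astype(int)[::2])
from h import *
pickle.dump(camera('scene'),open('s4.pkl','wb'))
s=camera('side')
jc=atz((0,0),s,0)
def f(P):return proj(P,s).round(1)
im=s['image'][265:300,300:400].astype(int)
print(im[16:20,:70,0].mean(0).round().astype(int))
w1=pickle.load(open('side1.pkl','rb'))['image'][265:300,300:400].astype(int);print(w1[16:20,:70,0].mean(0).round().astype(int))
q=(.4737,-.1493,-.037)
for y in (.04,.03,.02,.01,0):print(y,f((q[0]+.037*y,q[1]+y,.075)))
"
```

```text
12.5833 [-1.89011437 -1.24875269  7.68994571]
j1 [ 61  58  57  58  80 151 156 156 152 110  59  58  57  64 112 112 112 113
 111 112 111 112 112 111 111 112 112 112 112 112 112 112 112]
j2 [ 61  61  63  62  61  62  63  63  61  63  64  63  61  63  61  64  82 136
 158 157 157 137  67  58  59  68 111 112 111 112 113 112 112]
j3 [ 60  62  62  63  62  61  62  62  62  64  63  62  62  63  59  62  83 136
 158 157 158 135  66  58  57  66 112 110 111 111 113 112 112]
j4 [ 60  60  61  64  63  61  63  62  62  65  64  63  63  62  60  63  82 138
 158 157 158 137  66  57  56  67 111 111 112 111 112 112 112]
[ 63  62  62  62  65  65  65  58  47  81 106 110 112 111 112 111 107 100
  98  95  90  85  80  92 114 115 116 115 115 115  78  51  59  96  83  93
  95  94  95  93 151  94  81  68  69  68  68  69  69  69  70  78  86  96
  96  96  96  87  79  74  72  73  74  70  76  74  82  90  94  95]
[ 63  62  62  62  64  64  64  59  48  80 103 108 109 108 108 108 104  97
  96  92  86  82  70  50  47  91  84  91  92  92  92  87 162 106  91  90
  91  90  90  90  90  83  80  67  68  68  67  68  68  68  69  76  88  92
  93  93  93  83  79  72  73  70  74  74  77  76  81  88  93  94]
0.04 [326.  267.3]
0.03 [329.4 267.5]
0.02 [332.8 267.8]
0.01 [336.3 268.1]
0 [339.7 268.3]
```

The jaw has moved about 8 px (≈23 mm) and hasn't moved since j2, so it is at its stop. Next I'll release the button, open the gripper and look at the jar.

Call:
drive_tool(
  increments=[
    [[0,0,8],[0,0,0],0],
    [[0,0,30],[0,0,0],0],
    [[0,0,40],[0,0,0],0],
    [[0,20,35],[0,0,0],0.5],
    [[-5,35,20],[0,0,0],1],
    [[-5,40,5],[0,0,0],1],
    [[-5,40,5],[0,0,0],1],
    [[0,40,0],[0,0,0],1],
  ],
)

```text
clock: 13.35
eef_pos: [0.4212, -0.1253, 0.2304]
tool_rot: [1.0, 0.002, 0.0, -0.001]
ft_force: [-0.3, 0.3, 0.3]
grip_width: 0.0602
grasp_force: 0.0
```

Call:
drive_tool(
  increments=[
    [[0,35,0],[0,0,0],1],
    [[0,15,0],[0,0,0],1],
    [[0,0,0],[0,0,0],1],
    [[0,0,0],[0,0,0],1],
    [[0,0,0],[0,0,0],1],
  ],
)

```text
clock: 13.77
eef_pos: [0.4221, -0.0774, 0.2291]
tool_rot: [1.0, 0.003, -0.0, -0.0]
ft_force: [0.8, 0.4, 0.4]
grip_width: 0.0854
grasp_force: 0.0
```

Run:
```python
from h import *
c=camera("wrist");pickle.dump(c,open("w5.pkl","wb"));cv2.imwrite("pics/w5.png",c["image"][:,:,::-1])
o=get_obs();print(o["eef_pos"],o["tool_rot"],o["grip_width"],o["clock"],o["ft_force"])
im=c["image"].astype(int)
red=((im[...,0]>1.8*im[...,1])&(im[...,0]>1.8*im[...,2])&(im[...,0]>60)).astype(np.uint8)
n,l,st,ce=cv2.connectedComponentsWithStats(red)
for i in range(1,n):
    if st[i,4]>300: print(st[i],ce[i],atz(ce[i],c,.115))
for s in silhouettes("jar",c)[:2]: print(s["conf"],s["bbox"])
```

```text
[ 0.42212236 -0.07785821  0.22911397] [ 9.99997931e-01  1.98628029e-03 -4.21604989e-04 -1.18633889e-04] 0.08552395691635706 13.8167 [ 0.98253529  0.66844735 -0.46992944]
[ 264  120   90   91 1623] [309.18977203 163.1133703 ] [ 0.47894541 -0.07440696  0.115     ]
[ 276  132   67   68 2924] [311.12072503 165.55369357] [ 0.47730267 -0.0757469   0.115     ]
[ 581  198   40   38 1055] [600.57345972 216.5563981 ] [ 0.44244872 -0.28369413  0.115     ]
0.85 [264.2, 116.8, 353.8, 213.9]
```

View pics/w5.png

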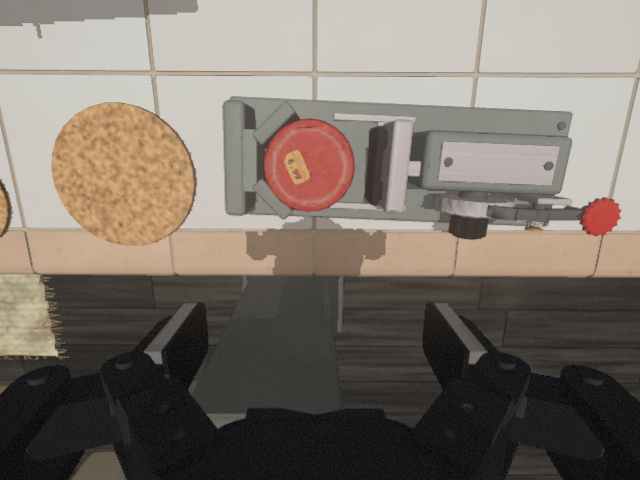

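The wrist view shows the lid centred at (309,165), which gives (0.4775, −0.0745). The jaw is well clear of the jar, with a gap from about 354 to 375 px. I'll move over the lid, descend and grip.

Call:
drive_tool(
  increments=[
    [[30,2,-15],[0,0,0],1],
    [[25,1,-25],[0,0,0],1],
    [[0,0,-25],[0,0,0],1],
    [[0,0,-25],[0,0,0],1],
    [[0,0,-25],[0,0,0],1],
    [[0,0,-15],[0,0,0],1],
    [[0,0,0],[0,0,0],1],
    [[0,0,0],[0,0,0],1],
  ],
)

```text
clock: 14.53
eef_pos: [0.4765, -0.0751, 0.0986]
tool_rot: [1.0, 0.002, -0.001, -0.0]
ft_force: [0.5, 0.1, 0.7]
grip_width: 0.0852
grasp_force: 0.0
```

Call:
drive_tool(
  increments=[
    [[0,0,-8],[0,0,0],1],
    [[0,0,-7],[0,0,0],1],
    [[0,0,0],[0,0,0],1],
    [[0,0,0],[0,0,0],1],
  ],
)

```text
clock: 14.87
eef_pos: [0.4772, -0.0744, 0.0845]
tool_rot: [1.0, 0.002, 0.0, 0.0]
ft_force: [-1.1, 0.5, 0.1]
grip_width: 0.0854
grasp_force: 0.0
```

Call:
drive_tool(
  increments=[
    [[0,0,0],[0,0,0],0.8],
    [[0,0,0],[0,0,0],0.75],
    [[0,0,0],[0,0,0],0.6],
    [[0,0,0],[0,0,0],0.4],
    [[0,0,0],[0,0,0],0.2],
    [[0,0,0],[0,0,0],0],
    [[0,0,0],[0,0,0],0],
    [[0,0,0],[0,0,0],0],
  ],
)

```text
clock: 15.53
eef_pos: [0.478, -0.074, 0.0856]
tool_rot: [1.0, 0.003, 0.001, -0.0]
ft_force: [-0.7, 0.9, 5.4]
grip_width: 0.0627
grasp_force: 64.7
```

Call:
drive_tool(
  increments=[
    [[0,0,3],[0,0,0],0],
    [[0,0,5],[0,0,0],0],
    [[0,0,7],[0,0,0],0],
    [[0,0,5],[0,0,0],0],
    [[0,0,0],[0,0,0],0],
    [[0,0,0],[0,0,0],0],
  ],
)

```text
clock: 16.03
eef_pos: [0.4774, -0.0743, 0.1047]
tool_rot: [1.0, 0.002, 0.0, -0.0]
ft_force: [0.3, 0.3, -4.7]
grip_width: 0.0626
grasp_force: 66.4
```

Run:
```python
from h import *
s=camera("scene");d=camera("side")
cv2.imwrite("pics/lift.png",np.hstack([cv2.resize(s["image"][200:320,250:410],(400,300)),cv2.resize(d["image"][210:330,260:420],(400,300))])[:,:,::-1])
```

```text
(no output)
```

View pics/lift.png

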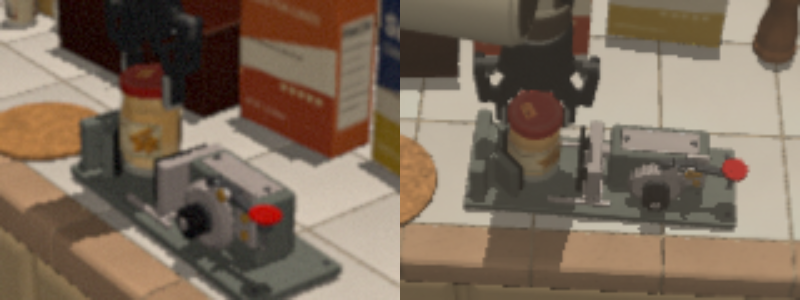

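The jar is hanging upright in the gripper above its seat with a stable grip. I'll lift it clear and carry it over.

Call:
drive_tool(
  increments=[
    [[0,0,15],[0,0,0],0],
    [[0,0,25],[0,0,0],0],
    [[0,0,25],[0,0,0],0],
    [[0,5,25],[0,0,0],0],
    [[-3,15,15],[0,0,0],0],
    [[-5,25,0],[0,0,0],0],
    [[-5,32,0],[0,0,0],0],
    [[-6,35,0],[0,0,0],0],
  ],
)

```text
clock: 16.8
eef_pos: [0.4582, 0.0209, 0.2094]
tool_rot: [1.0, 0.018, -0.0, -0.009]
ft_force: [-0.0, -0.3, -3.6]
grip_width: 0.0626
grasp_force: 67.6
```

Call:
drive_tool(
  increments=[
    [[-6,35,0],[0,0,0],0],
    [[-6,35,0],[0,0,0],0],
    [[-6,35,0],[0,0,0],0],
    [[-5,30,0],[0,0,0],0],
    [[-3,20,0],[0,0,0],0],
    [[0,10,0],[0,0,0],0],
    [[0,0,0],[0,0,0],0],
    [[0,0,0],[0,0,0],0],
  ],
)

```text
clock: 17.47
eef_pos: [0.442, 0.0919, 0.2094]
tool_rot: [0.996, 0.073, -0.004, -0.044]
ft_force: [-0.0, -0.1, -4.6]
grip_width: 0.0627
grasp_force: 67.6
```

Run:
```python
from h import *
o=get_obs();print(o["eef_pos"],o["tool_rot"],o["grip_width"],o["clock"],o["ft_force"],o["joint_pos"].round(2))
for n in("wrist","side","scene"):
    c=camera(n);cv2.imwrite(f"pics/{n}6.png",c["image"][:,:,::-1])
    for s in silhouettes("coaster",c)[:3]:
        m=s["region"].astype(np.uint8);cn=max(cv2.findContours(m,0,1)[0],key=cv2.contourArea)[:,0]
        P=np.array([atz(p,c,.006)[:2] for p in cn.astype(float)])
        h=cv2.convexHull(P.astype(np.float32))
        print(n,round(s["conf"],2),s["bbox"],cv2.minEnclosingCircle(h))
```

```text
[0.44202502 0.09191722 0.20939449] [ 0.996343    0.07308594 -0.00366959 -0.04410907] 0.06265663124963838 17.4667 [-0.0476841  -0.11884236 -4.64539879] [ 0.15  0.16 -0.16  1.25  0.09  3.14]
wrist 0.92 [243.6, 118.9, 389.6, 246.0] ((0.459380567073822, 0.11238773167133331), 0.07058198004961014)
wrist 0.91 [91.4, 143.5, 192.0, 241.0] ((0.43429645895957947, 0.2827846109867096), 0.05080318823456764)
wrist 0.71 [574.7, 183.1, 640.0, 293.9] ((0.46559587121009827, -0.1751943677663803), 0.05653073638677597)
side 0.66 [281.1, 255.6, 401.2, 301.2] ((0.48821866512298584, -0.15756556391716003), 0.17306432127952576)
scene 0.94 [215.9, 227.8, 249.0, 245.1] ((0.4292570948600769, 0.27538082003593445), 0.05143146961927414)
scene 0.72 [243.3, 238.8, 285.7, 267.4] ((0.4581332802772522, 0.10906071960926056), 0.07868495583534241)
```

View pics/wrist6.png

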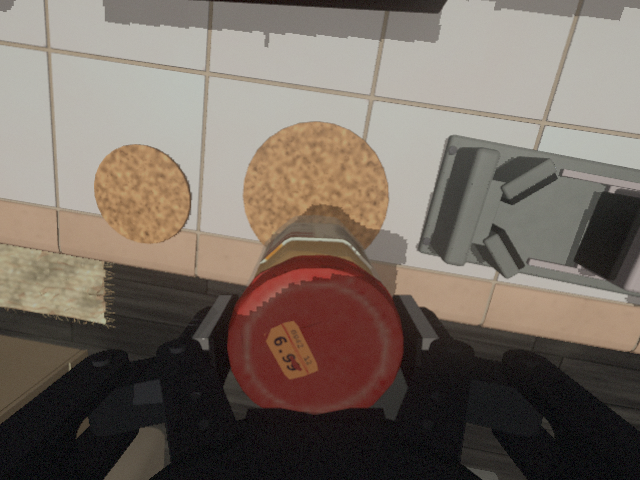

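Joint 6 has reached the end of its range, so the tool stalled 5° tilted at y = 0.09. The small coaster is at (142,194), which gives (0.434, 0.283) with a radius of 51 mm. I'll turn the wrist with the base to free joint 6.

Call:
drive_tool(
  increments=[
    [[0,0,0],[0,0,5],0],
    [[0,0,0],[0,0,7],0],
    [[0,0,0],[0,0,7],0],
    [[0,0,0],[0,0,7],0],
  ],
)

```text
clock: 18.1
eef_pos: [0.4418, 0.0918, 0.2095]
tool_rot: [0.954, 0.298, -0.014, -0.042]
ft_force: [0.3, -0.4, -3.5]
grip_width: 0.0625
grasp_force: 67.6
```

```bash
cat > st.py <<'E'
from h import *
from scipy.spatial.transform import Rotation as R
o=get_obs();r=R.from_quat(o["tool_rot"]);m=r.as_matrix();y=np.arctan2(m[1,0],m[0,0])
d=R.from_euler("z",y)*R.from_euler("x",np.pi)
print(o["eef_pos"].round(4),"yaw",np.degrees(y),"fix",np.degrees((d*r.inv()).as_rotvec()).round(2),o["joint_pos"].round(2),o["clock"],o["grip_width"],o["ft_force"].round(1))
E
python3 st.py
```

```text
[0.4418 0.0918 0.2095] yaw 34.71211172721114 fix [-4.17 -2.94  0.  ] [ 0.15  0.19 -0.12  1.3   0.08  2.69] 18.1 0.06247870787191016 [ 0.3 -0.4 -3.5]
```

Call:
drive_tool(
  increments=[
    [[0,0,0],[-4.2,-2.9,0],0],
    [[0,10,0],[0,0,4],0],
    [[-1,25,0],[0,0,6],0],
    [[-2,35,0],[0,0,6],0],
    [[-2,35,0],[0,0,6],0],
    [[-2,35,0],[0,0,6],0],
    [[-1,25,0],[0,0,0],0],
    [[0,15,0],[0,0,0],0],
  ],
)

```text
clock: 18.77
eef_pos: [0.4334, 0.2751, 0.2094]
tool_rot: [0.855, 0.519, 0.0, -0.001]
ft_force: [0.3, -1.3, -3.2]
grip_width: 0.0627
grasp_force: 68.3
```

Call:
drive_tool(
  increments=[
    [[0,8,0],[0,0,0],0],
    [[0,3,0],[0,0,0],0],
    [[0,0,0],[0,0,0],0],
    [[0,0,0],[0,0,0],0],
    [[0,0,0],[0,0,0],0],
  ],
)

```text
clock: 19.18
eef_pos: [0.4338, 0.2819, 0.2095]
tool_rot: [0.856, 0.517, -0.0, 0.0]
ft_force: [-0.5, -0.4, -3.2]
grip_width: 0.0628
grasp_force: 68.3
```

```bash
python3 st.py
python3 - <<'E'
from h import *
for n in("wrist","scene","side"):
    c=camera(n);cv2.imwrite(f"pics/{n}7.png",c["image"][:,:,::-1])
    for s in silhouettes("coaster",c)[:3]:
        m=s["region"].astype(np.uint8);cn=max(cv2.findContours(m,0,1)[0],key=cv2.contourArea)[:,0]
        P=np.array([atz(p,c,.006)[:2] for p in cn.astype(float)])
        print(n,round(s["conf"],2),s["bbox"],cv2.minEnclosingCircle(P.astype(np.float32)))
E
```

```text
[0.4338 0.2819 0.2095] yaw 62.3046618079238 fix [ 0.06 -0.03 -0.  ] [ 0.58  0.29  0.01  1.29 -0.    2.63] 19.1833 0.06278561629508554 [-0.5 -0.4 -3.2]
wrist 0.94 [255.7, 160.6, 362.8, 234.8] ((0.43402737379074097, 0.28552064299583435), 0.04964296892285347)
wrist 0.64 [385.6, 281.2, 475.3, 398.9] ((0.49296218156814575, 0.12980452179908752), 0.059357061982154846)
scene 0.97 [243.8, 237.7, 286.8, 266.4] ((0.45075732469558716, 0.11079803109169006), 0.0797870084643364)
scene 0.81 [217.6, 228.6, 247.9, 244.4] ((0.42820659279823303, 0.2748267948627472), 0.05202256515622139)
scene 0.3 [391.1, 332.4, 423.4, 362.3] ((0.45525968074798584, -0.45635098218917847), 0.052935607731342316)
side 0.88 [183.1, 274.8, 212.0, 302.0] ((0.4321848750114441, 0.28524675965309143), 0.051683004945516586)
side 0.72 [231.4, 268.2, 273.6, 304.3] ((0.4591444432735443, 0.11629131436347961), 0.07278071343898773)
```

Call:
drive_tool(
  increments=[
    [[0,2,-15],[0,0,0],0],
    [[0,1,-25],[0,0,0],0],
    [[0,0,-25],[0,0,0],0],
    [[0,0,-25],[0,0,0],0],
    [[0,0,-18],[0,0,0],0],
    [[0,0,-10],[0,0,0],0],
    [[0,0,-6],[0,0,0],0],
    [[0,0,0],[0,0,0],0],
  ],
)

```text
clock: 20.15
eef_pos: [0.4333, 0.2857, 0.0846]
tool_rot: [0.855, 0.518, -0.001, 0.0]
ft_force: [0.1, -1.0, -3.5]
grip_width: 0.0628
grasp_force: 68.3
```

Call:
drive_tool(
  increments=[
    [[0,0,-1],[0,0,0],0],
    [[0,0,-1],[0,0,0],0],
    [[0,0,-1],[0,0,0],0],
    [[0,0,-1],[0,0,0],0],
    [[0,0,0],[0,0,0],0],
    [[0,0,0],[0,0,0],0],
  ],
)

```text
clock: 20.65
eef_pos: [0.4338, 0.2862, 0.0818]
tool_rot: [0.855, 0.518, 0.0, 0.0]
ft_force: [-0.5, -0.2, -4.2]
grip_width: 0.0628
grasp_force: 68.3
```

Call:
drive_tool(
  increments=[
    [[0,0,-1],[0,0,0],0],
    [[0,0,-1],[0,0,0],0],
    [[0,0,-1],[0,0,0],0],
    [[0,0,0],[0,0,0],0],
    [[0,0,0],[0,0,0],0],
  ],
)

```text
clock: 21.07
eef_pos: [0.4336, 0.2861, 0.0783]
tool_rot: [0.855, 0.518, -0.0, 0.0]
ft_force: [-0.2, -0.0, -3.0]
grip_width: 0.0626
grasp_force: 68.3
```

Call:
drive_tool(
  increments=[
    [[0,0,-1],[0,0,0],0],
    [[0,0,-0.5],[0,0,0],0],
    [[0,0,0],[0,0,0],0],
    [[0,0,0],[0,0,0],0],
  ],
)

```text
clock: 21.4
eef_pos: [0.4337, 0.2861, 0.0769]
tool_rot: [0.855, 0.518, -0.0, 0.0]
ft_force: [-0.1, -0.0, -4.4]
grip_width: 0.0628
grasp_force: 68.3
```

Call:
drive_tool(
  increments=[
    [[0,0,-0.5],[0,0,0],0],
    [[0,0,-0.5],[0,0,0],0],
    [[0,0,0],[0,0,0],0],
    [[0,0,0],[0,0,0],0],
  ],
)

```text
clock: 21.73
eef_pos: [0.4339, 0.2864, 0.0766]
tool_rot: [0.855, 0.518, 0.0, -0.0]
ft_force: [-1.9, -0.6, 2.3]
grip_width: 0.0626
grasp_force: 68.6
```

Contact: the wrist load has passed from the arm to the coaster. I'll open the gripper and back away upward.

Call:
drive_tool(
  increments=[
    [[0,0,0],[0,0,0],0.7],
    [[0,0,0],[0,0,0],0.8],
    [[0,0,0],[0,0,0],0.9],
    [[0,0,0],[0,0,0],1],
    [[0,0,0],[0,0,0],1],
    [[0,0,0],[0,0,0],1],
  ],
)

```text
clock: 22.23
eef_pos: [0.4338, 0.2861, 0.0759]
tool_rot: [0.855, 0.518, -0.0, 0.0]
ft_force: [-0.1, -0.2, -0.1]
grip_width: 0.0855
grasp_force: 0.0
```

Call:
drive_tool(
  increments=[
    [[0,0,5],[0,0,0],1],
    [[0,0,15],[0,0,0],1],
    [[0,0,30],[0,0,0],1],
    [[0,0,40],[0,0,0],1],
    [[-20,-20,25],[0,0,0],1],
    [[-20,-20,10],[0,0,0],1],
    [[0,0,0],[0,0,0],1],
    [[0,0,0],[0,0,0],1],
  ],
)

```text
clock: 22.9
eef_pos: [0.3937, 0.2459, 0.2025]
tool_rot: [0.855, 0.518, 0.001, 0.0]
ft_force: [0.5, 0.6, -0.3]
grip_width: 0.0855
grasp_force: 0.0
```

```bash
python3 st.py
python3 - <<'E'
from h import *
c=camera("wrist");s=camera("scene")
z=s["image"][190:300,190:337]
cv2.imwrite("pics/end.png",np.hstack([cv2.resize(c["image"],(400,300)),cv2.resize(z,(400,300))])[:,:,::-1])
im=c["image"].astype(int)
for q in("jar","coaster"):
    for t in silhouettes(q,c)[:1]: print(q,t["conf"],t["bbox"])
print("expect lid",proj((.434,.285,.106),c), "coaster",proj((.434,.285,.006),c))
E
```

```text
[0.3937 0.2459 0.2025] yaw 62.370351079175634 fix [-0.07  0.13  0.  ] [ 0.56  0.18 -0.14  1.24 -0.    2.61] 22.9 0.08550516490167612 [ 0.5  0.6 -0.3]
jar 0.7 [288.1, 115.4, 384.7, 219.4]
coaster 0.7 [360.9, 231.2, 501.2, 364.1]
expect lid [339.37540956 167.7804416 ] coaster [332.08170396 161.28299249]
```

View pics/end.png

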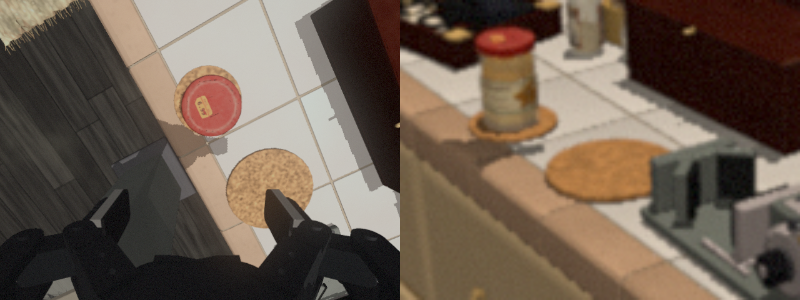

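The jar stands upright on the small coaster. Its lid is at (337,167) against an expected (339,168), and the gripper is clear, so I'm handing in.

```bash
python3 -c "
from workcell import job_done
print(job_done())"
```

```text
the job is handed in; nothing more can be done
None
```

The job is handed in, with no verdict returned: the jaw backed off to its stop with about 8 N on the button, and the jar stands upright within a few mm of the small cork coaster's centre, with the gripper clear.

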